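# Clear the saw board and show the cast plaque to the inspection camera

### The job

Clear the two wooden offcuts off the saw board into the steel scrap bin while the brass plaque stays in its slotted block. Then take the plaque out by its sprue and hold it still in the air at the inspection camera's focus, sprue uppermost, with the relief side facing squarely into the lens (so leaned back to match the camera's downward tilt). Finish while still holding it there; do not touch the camera or its stand, and leave the other tools on the bench alone.

Things in the scene. Friction and masses are not known exactly. Their poses are not given: they have to be found in the camera images.
- board: Fixed flat plywood saw board, 240 (its x) x 400 (its y) x 12 mm thick, lying on the bench (bench surface is z = 0). Origin at the centre of its underside; z up.
- block: Wooden holding block fixed flat on the board, 44 (its x) x 90 (its y) x 40 mm high, with one slot in its top, 11 mm wide (x), 55 mm long (y), 18 mm deep. The plaque stands in the slot. Origin at the centre of its underside, 12 mm above the bench; z up.
- plaque: Loose brass casting, 0.2 kg, upright in the slot: arch-topped plate 52 (its y) x 56 (z) x 7 mm (x); from mid top edge rises a bar (the sprue), 14 (y) x 9 (x) mm, ending 102 mm above the plate's foot. +x side: round two-step relief 4 mm proud, a low bar below it; starts roughly away from the robot. -x side plain. Origin: centre of the foot, 22 mm above block underside; z along sprue.
- plaque_face (a point): The middle of the plaque's relief side: 28 mm above the plate's foot, 3.5 mm out along the plaque's +x. Its axes are the plaque's.
- sprue_mid (a point): Middle of the free length of the sprue, 82 mm above the plate's foot: a good place to grip. Its axes are the plaque's.
- offcut_l: Loose L-shaped wood offcut, lying on the board, 56 (its x) x 30 (its y) x 20 mm high, 0.03 kg. A strip 16 wide runs the whole length at -y (y from -15 to +1 mm); the half at x from -28 to 0 mm is the full 30 mm wide (y -15 to +15). Grip across y at x = -14 mm. Origin under the middle of the 56 x 30 outline, at its underside; z up.
- offcut_bent: Loose bent wood offcut, lying on the board, about 60 long x 31 x 20 mm high, 0.03 kg. A straight piece 24 mm wide (y -12 to +12) spans x from -28 to +16 mm; its +x end is a short piece bent toward +y. Grip across y at x = -12 mm. Origin at the underside, within the straight piece; z up.
- scrap_bin: Open square steel bin, 160 x 160 x 55 mm high, walls and floor 4 mm, fixed on the bench. Origin at the centre of its underside; z up.
- stand: Camera stand fixed on the bench: round foot 120 mm across, 12 mm high, and a post 16 mm across, about 290 mm high, both centred 240 mm from the origin along its +x. A short arm from the post carries the camera. Origin on the bench right under the focus point, z up; its -x is the horizontal direction in which the camera looks.
- camera: Inspection camera on the stand: a round lens barrel (28 to 40 mm across, 53 mm long) with a 46 mm square box behind it. Origin at the centre of the lens front, 231 mm above the bench. Its own -x axis is the viewing direction, 0.44 rad (25 degrees) below horizontal; its y axis is level.
- focus (a point): The point in focus: on the lens axis, 120 mm straight out from the lens front, 180 mm above the bench. Here the middle of the relief side is to be held, with the plaque's axes parallel to the camera's (plaque +x pointing to the lens). Axes as the camera's.
- hammer: Bystander: hammer lying beyond the board. Leave alone.
- jar: Bystander: small amber jar with lid, 56 mm across, 60 mm high, beyond the board. Leave alone.
- brush: Bystander: flat brush lying to the left. Leave alone.

How it is judged:
On the way, in this order (a step that is already met when the one before it is completed fails the run):
1. both offcuts lie released in the scrap bin while the plaque still stands in its block (x of offcut_l in the frame of scrap_bin between -0.078 and 0.078 m and y of offcut_l in the frame of scrap_bin between -0.078 and 0.078 m and z of each of offcut_l, offcut_bent in the frame of scrap_bin below 0.045 m and x of offcut_bent in the frame of scrap_bin between -0.078 and 0.078 m and y of offcut_bent in the frame of scrap_bin between -0.078 and 0.078 m and contact force between each of offcut_l, offcut_bent and the fingers below 0.1 N and linear speed of each of offcut_l, offcut_bent below 0.05 m/s and distance of plaque from where it was at the start of the episode below 0.015 m), for 0.2 s.
2. the plaque is lifted clear of its block, in the fingers (height (world z) of plaque above 0.075 m and contact force between plaque and the fingers above 0.5 N and contact force between plaque and block below 0.05 N), for 0.1 s.
At the end, for the whole second after the job is handed in: Still held in the fingers in the air, touching nothing else, at rest (20 mm/s, 0.15 rad/s): middle of the relief side within 15 mm of the focus, facing the lens within 0.21 rad, sprue uppermost; both offcuts lie in the scrap bin (distance between plaque_face and focus below 0.015 m and angle between the x axis of plaque and the x axis of camera, either way round below 0.21 rad and angle between plaque's own x axis and vertical below 1.45 rad and angle between plaque's own z axis and vertical below 0.7 rad and height (world z) of plaque above 0.12 m and contact force between plaque and the fingers above 0.5 N and contact force between plaque and stand below 0.05 N and contact force between plaque and block below 0.05 N and contact force between plaque and board below 0.05 N and linear speed of plaque below 0.02 m/s and angular speed of plaque below 0.15 rad/s and x of offcut_l in the frame of scrap_bin between -0.078 and 0.078 m and y of offcut_l in the frame of scrap_bin between -0.078 and 0.078 m and z of each of offcut_l, offcut_bent in the frame of scrap_bin below 0.045 m and x of offcut_bent in the frame of scrap_bin between -0.078 and 0.078 m and y of offcut_bent in the frame of scrap_bin between -0.078 and 0.078 m); the arm keeps its last pose, push and grip.
It fails at once if the camera or its stand is touched (over 1 N) (contact force between stand and anything else above 1 N).
It fails at once if the hammer is disturbed (moved over 30 mm) (distance of hammer from where it was at the start of the episode above 0.03 m).
It fails at once if the jar is disturbed (moved over 30 mm) (distance of jar from where it was at the start of the episode above 0.03 m).
It fails at once if the brush is disturbed (moved over 30 mm) (distance of brush from where it was at the start of the episode above 0.03 m).
It also fails if it takes over 67 s, if anything falls off the work surface, if the arm or the gripper's body presses on something with over 40 N, if the wrist force passes 120 N, or if a joint passes its speed limit or range.

### The arm

A 6-joint arm with a two-finger parallel gripper is mounted at the origin on the work surface. World frame = base frame: x ahead of the robot, y to its left, z up, the work surface at z = 0. Lengths are in m, angles in rad, forces in N, time in s.
With the tool pointing down it reaches from about 0.25 to 0.775 m from the base axis. Payload 4 kg.
Tool frame: the origin (TCP) lies on the centre line of the jaws, within the pads' length; the fingertips stand 11 mm ahead of it and the grasp point (between the pads) lies 8 mm behind it (tcp_to_tips is the distance from the TCP to the fingertips, in m); z points along the fingers, y is the line along which they close (so a half turn about z gives the same grasp; the last joint's range is limited). The gripper opens to 85 mm and grips with 20 to 120 N. Pads are 22 mm wide; open, the fingers measure 114 mm over their backs; the gripper's body (76 mm by 85 mm) begins 54 mm behind the grasp point. The pads swing forward as they close: fully open they stand 13 mm farther back than shut.
Start: joints at [1.183, 0.087, 1.371, -0, 1.684, -0.103], TCP at [0.155, 0.528, 0.242] pointing down, gripper open.
Joint ranges: [-3.1, 3.1], [-0.76, 2.03], [0.27, 2.55], [-1.08, 4.22], [0.17, 2.65], [-2.57, 2.57]. Speed limits (rad/s): [2.79, 2.79, 3.14, 3.14, 3.14, 3.14].

### API

Orientations are given as a rotation vector (axis times angle).
In Python, from station import * gives the robot as it stands.
- The arm moves only by the tool send_rows, never from a script. Its argument "moves" is a list of rows, each an object of numbers: "x", "y", "z": the shift along the tool's x, y, z as a fraction of full scale; "rx", "ry", "rz": the turn, a rotation vector about the tool's x, y, z as a fraction of full scale; "jaw": the closure, from -1 (fully open) to 1 (shut), so that 0 is half open. A call has 1 to 20 rows; each row is the pose to reach, as a shift and turn from the pose commanded when the call began, along the tool's axes at that moment; what a row does not reach only later rows make up. Full scale, the value 1, is 0.15 m for a shift and 120 degrees for a turn. A row lasts 1/10 s, in which the tool goes at most 50 mm and 8.59 degrees, less where a joint would pass 70% of its speed; a pose out of reach is approached as far as the arm can. A call with a number of a shift or a turn outside -1 to 1 is refused whole. A call with a gripper value outside its range is refused whole. The fingers move at their own pace and stop on an object; "grip_force" is the grip in N (left out, the last holds). Time passes only in rows, so rows that repeat a pose let the fingers close. It gives the time, the measured TCP pose, the force, the opening and the grip force at its end, in the units of the state.
- observe(): the state, without advancing time (a new reading comes with each control period).
- camera(name): name is "scene" or "top" or "wrist"; returns a dict with "img" (420x560x3 uint8, red, green, blue), "fx", "fy", "cx", "cy" (pixels), "T" (4x4, takes a point from camera to world coordinates). Camera axes: x right, y down, z forward; pixel columns grow to the right and rows downward; lengths in m; the calibration is good to about 2 mm. A picture is of the moment at which its call begins. There is no depth.
- finish_job(): hands the job in; it is judged then, once.
The state is a dict: "t": time; "joint_pos": joint angles; "dq": joint speeds; "joint_efforts": joint torques, N m; "ee_pos": TCP position; "orientation": TCP orientation; "contact_force": force on the tool from outside, world axes, zero at the start; "ft_torque": the same for the moment, N m; "width": opening from 0.0 (shut) to 1.0 (fully open); "grasp_force": force on a finger pad.
Only numpy, scipy, OpenCV 4.12 (cv2) and the standard library are available. Lean on these libraries where they do the work, as an engineer would, in place of code of your own. Each camera call takes 0.05 s, during which the arm holds its last target. There are 200 camera calls.

## Working session

There is one attempt and no reset: what is moved stays moved. The work goes in short steps, Python scripts to look and compute and a tool call to move; the robot and the scene stay as the last step left them, time stands still between calls to the robot, and variables do not carry over. Pictures are saved under pics/ and viewed, at most 10 in all, crops included, and the job is handed in when it is done.

Besides the shell and the picture viewer there is one more tool, called after "Emit:" as name(argument=value, ...) on one line, values as JSON. send_rows: Moves the arm, as the interface text tells. Its arguments: {"type":"object","properties":{"moves":{"type":"array"},"grip_force":{"type":"number"}},"required":["moves"]}

```bash
mkdir -p pics
python3 - <<'E'
from station import *
import cv2,numpy as np
print(observe())
for n in("top","scene"):
    c=camera(n); cv2.imwrite(f"pics/{n}0.png",c["img"][:,:,::-1]); print(n,c["fx"],c["fy"],c["cx"],c["cy"],np.round(c["T"],4).tolist())
E
```

```text
{'t': 0.0, 'joint_pos': array([ 1.18289797e+00,  8.79784610e-02,  1.37227886e+00, -4.51597542e-06,
        1.68358700e+00, -1.03097752e-01]), 'dq': array([-0.00088371,  0.00217056, -0.00050637,  0.00032952, -0.00246547,
        0.00019877]), 'joint_efforts': array([-7.07453310e-04, -3.51864874e+01, -3.13270783e+01, -5.51973358e-05,
        1.07209649e-02,  2.87977855e-05]), 'ee_pos': array([0.15435553, 0.52740181, 0.24111379]), 'orientation': array([-0.44577682, -3.10925471,  0.00343198]), 'contact_force': array([-0.19691125, -0.039826  , -0.29858544]), 'ft_torque': array([ 0.03414798, -0.00604469, -0.03775168]), 'grasp_force': 0.0, 'width': 0.9993264445377169}
top 502.8516577027752 502.8516577027752 283.9079771717336 214.32990722386342 [[0.0286, -0.9967, 0.0757, 0.4677], [-0.9995, -0.0276, 0.0143, -0.0125], [-0.0122, -0.0761, -0.997, 1.383], [0.0, 0.0, 0.0, 1.0]]
scene 500.0686889219666 500.0686889219666 288.9557773295967 202.40405345612922 [[0.7367, 0.3566, -0.5746, 1.2492], [0.6762, -0.389, 0.6256, -0.7329], [-0.0004, -0.8494, -0.5277, 0.7608], [0.0, 0.0, 0.0, 1.0]]
```

View pics/top0.png

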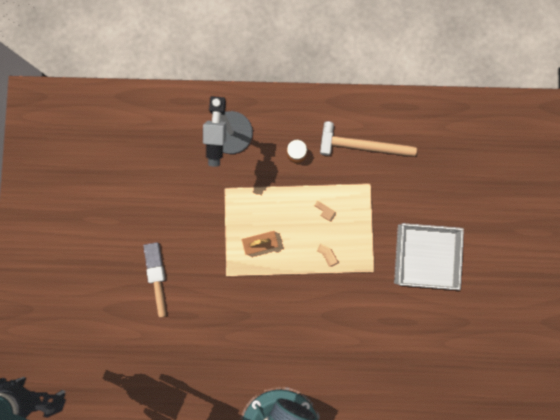

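View pics/scene0.png

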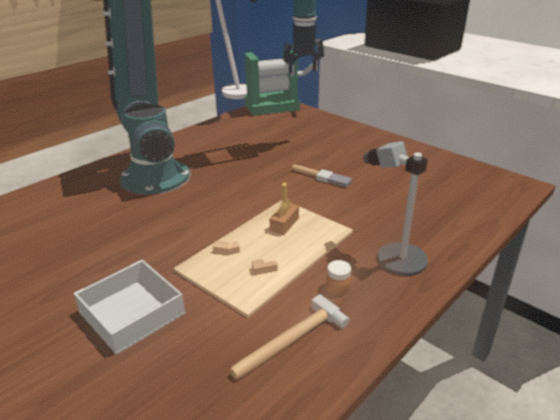

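Top view: board centred near (299,230), block near (262,243), L offcut near (325,211), bent one near (328,255), bin near (430,257), and stand foot near (233,132) with the camera at (215,132) looking toward the robot. I'll zoom in.

Run:
```python
import cv2,numpy as np
i=cv2.imread("pics/top0.png")
a=cv2.resize(i[195:275,235:345],None,fx=7,fy=7,interpolation=cv2.INTER_CUBIC)
cv2.imwrite("pics/crop1.png",a)
b=cv2.resize(i[90:190,190:290],None,fx=6,fy=6,interpolation=cv2.INTER_CUBIC)
cv2.imwrite("pics/crop2.png",b)
```

```text
(no output)
```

View pics/crop1.png

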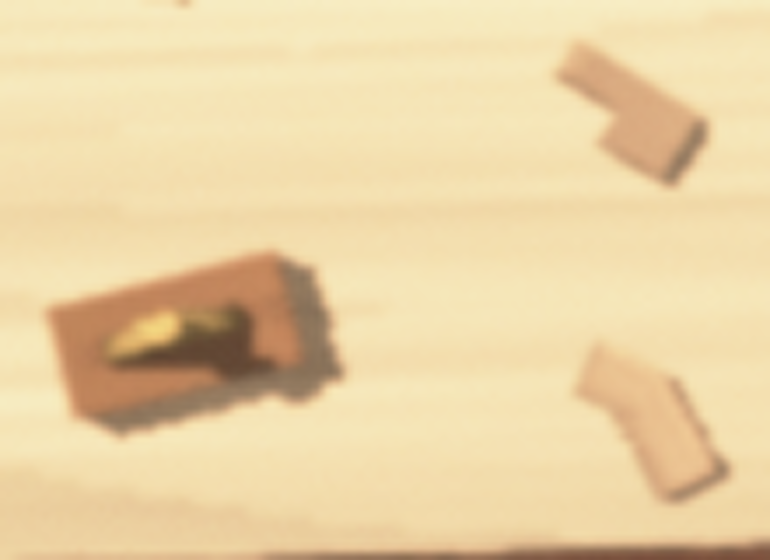

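View pics/crop2.png

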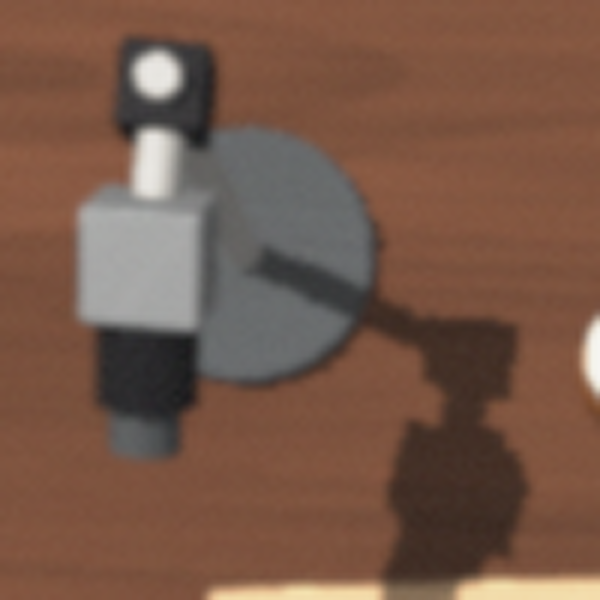

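Crop 1 (7x, offset 235,195) shows the L offcut's corners at about (578,42), (700,118), (665,183) and (600,142). The bent offcut's -x end runs (665,498)–(725,470), and the block's corners are (48,310), (272,252), (300,360) and (80,418). Crop 2 (6x, offset 190,90) shows the foot centre at about (250,255), the post top at (158,72) and the lens front at about (143,445).

```bash
cat > h.py <<'E'
import numpy as np
from scipy.optimize import least_squares
from scipy.spatial.transform import Rotation as R
TOP=dict(f=502.8517,cx=283.908,cy=214.33,T=np.array([[0.0286,-0.9967,0.0757,0.4677],[-0.9995,-0.0276,0.0143,-0.0125],[-0.0122,-0.0761,-0.997,1.383],[0,0,0,1]]))
SC=dict(f=500.0687,cx=288.956,cy=202.404,T=np.array([[0.7367,0.3566,-0.5746,1.2492],[0.6762,-0.389,0.6256,-0.7329],[-0.0004,-0.8494,-0.5277,0.7608],[0,0,0,1]]))
def cam(c): return dict(f=c["fx"],cx=c["cx"],cy=c["cy"],T=np.array(c["T"]))
def ray(c,u,v,z):
    d=c["T"][:3,:3]@[(u-c["cx"])/c["f"],(v-c["cy"])/c["f"],1]; o=c["T"][:3,3]
    return (o+d*(z-o[2])/d[2])[:2]
def proj(c,p):
    q=(np.atleast_2d(p)-c["T"][:3,3])@c["T"][:3,:3]
    return q[:,:2]/q[:,2:]*c["f"]+[c["cx"],c["cy"]]
E
python3 - <<'E'
from h import *
def cr(p,z,s=7,o=(235,195)): return ray(TOP,(p[0]+.5)/s-.5+o[0],(p[1]+.5)/s-.5+o[1],z)
P=lambda *a:print(*[np.round(x,4) if not isinstance(x,str) else x for x in a])
A,B,C,D=[cr(p,.032) for p in((578,42),(700,118),(665,183),(600,142))]
P("L len",np.linalg.norm(A-B),np.linalg.norm(B-C)); x=(A-B)/np.linalg.norm(A-B)
P("L grip",(B+C)/2+.014*x,"xaxis ang",np.degrees(np.arctan2(x[1],x[0])))
a,b,c=[cr(p,.032) for p in((665,498),(725,470),(678,378))]
x=(c-b)/np.linalg.norm(c-b);P("bent w",np.linalg.norm(a-b),"grip",(a+b)/2+.016*x,"ang",np.degrees(np.arctan2(x[1],x[0])))
k=[cr(p,.052) for p in((48,310),(272,252),(300,360),(80,418))]
P("block",np.mean(k,0),[np.linalg.norm(k[i]-k[i-1]) for i in range(4)]);y=(k[0]+k[3]-k[1]-k[2]);P("yaw",np.degrees(np.arctan2(-y[0],y[1])))
P("bin",[ray(TOP,*p,.055) for p in((400,224),(463,227),(460,290),(395,287))],"c",ray(TOP,430,257,.05))
P("board",[ray(TOP,*p,.012) for p in((225,188),(370,184),(373,271),(227,276))])
s6=lambda p:np.array([(p[0]+.5)/6-.5+190,(p[1]+.5)/6-.5+90])
obs=[s6((250,255)),s6((158,75)),s6((143,450))]
def pts(q):
    r=np.array([[np.cos(q[2]),-np.sin(q[2])],[np.sin(q[2]),np.cos(q[2])]])
    L=np.array([[.24,0],[.24,0],[.1088+.006,0]]);return np.c_[L@r.T+q[:2],[.012,.29,.231+.012]]
s=least_squares(lambda q:(proj(TOP,pts(q))-obs).ravel(),[.45,.1,0]);P("stand",s.x,"res",s.fun)
lf=np.r_[pts(s.x)[2,:2],.231];P("scene lens",proj(SC,lf),"post top",proj(SC,pts(s.x)[1]),"foot",proj(SC,pts(s.x)[0]))
E
```

```text
L len 0.0552 0.0285
L grip [ 0.5763 -0.1108] xaxis ang 59.4374
bent w 0.0253 grip [ 0.4558 -0.1227] ang 28.4001
block [0.4925 0.0688] [0.0426 0.0875 0.0422 0.0858]
yaw 16.2526
bin [[ 0.5514 -0.3003]
 [ 0.5481 -0.4657]
 [ 0.3834 -0.4582]
 [ 0.3862 -0.2891]] c [ 0.4669 -0.3811]
board [[ 0.6399  0.1712]
 [ 0.6617 -0.2264]
 [ 0.4248 -0.2382]
 [ 0.3998  0.1567]]
stand [ 0.5543  0.1759 -0.0626] res [-0.442   0.9093  0.1871  1.1998  0.1751 -1.9776]
scene lens [[366.4146 156.6694]] post top [[414.7921 150.8831]] foot [[399.6559 254.2118]]
```

```bash
cat >> h.py <<'E'
def down(ydeg):
    a=np.radians(ydeg); y=np.array([np.cos(a),np.sin(a),0]); z=np.array([0,0,-1.])
    return np.c_[np.cross(y,z),y,z]
def plan(p0,R0,wps):
    for n,p,Rt in wps:
        p=np.array(p,float)
        while 1:
            d=R0.T@(p-p0)/.15; w=R.from_matrix(R0.T@Rt).as_rotvec()/np.radians(120)
            k=min(1,1/max(np.abs(np.r_[d,w,1e-9])))
            Rn=R0@R.from_rotvec(w*k*np.radians(120)).as_matrix()
            print(n,np.round(d*k,3),np.round(w*k,3),"rows~%d"%np.ceil(max(np.linalg.norm(d*k)*3,np.linalg.norm(w*k)*14)))
            p0=p0+R0@d*k*.15; R0=Rn
            if k>=1: break
def now():
    from station import observe
    o=observe(); return o,np.array(o["ee_pos"]),R.from_rotvec(o["orientation"]).as_matrix()
E
python3 - <<'E'
from h import *
o,p,r=now()
D=down(-61.6)
plan(np.array([.155,.528,.242]),r,[("a",(.456,-.123,.10),D),("b",(.456,-.123,.026),D),("lift",(.456,-.123,.15),D),("bin",(.445,-.38,.15),D),("low",(.445,-.38,.06),D)])
E
```

```text
a [-0.874 -1.     0.265] [-0.     0.     0.313] rows~5
a [-1.    -0.199  0.203] [-0.    0.    0.24] rows~4
a [-1.     0.317  0.208] [-0.     0.     0.247] rows~4
a [-0.924  1.     0.269] [-0.     0.     0.321] rows~5
a [-0.002  0.023  0.004] [-0.     0.     0.005] rows~1
b [-0.    -0.     0.493] [ 0. -0.  0.] rows~2
lift [ 0.     0.    -0.827] [0. 0. 0.] rows~3
bin [-0.597  1.     0.   ] [-0.  0.  0.] rows~4
bin [-0.282  0.472  0.   ] [-0.  0.  0.] rows~2
low [-0.  -0.   0.6] [-0.  0.  0.] rows~2
```

Emit:
send_rows(moves=[{"x": -0.874,"y": -1,"rz": 0.313,"jaw": -1},{"x": -0.874,"y": -1,"rz": 0.313,"jaw": -1},{"x": -0.874,"y": -1,"rz": 0.313,"jaw": -1},{"x": -0.874,"y": -1,"rz": 0.313,"jaw": -1},{"x": -0.874,"y": -1,"rz": 0.313,"jaw": -1},{"x": -0.874,"y": -1,"rz": 0.313,"jaw": -1},{"x": -0.874,"y": -1,"rz": 0.313,"jaw": -1}])

```text
schema error: expected keys x, y, z, rx, ry, rz, jaw
```

Emit:
send_rows(moves=[{"x": -1,"y": -0.199,"rz": 0.24,"jaw": -1},{"x": -1,"y": -0.199,"rz": 0.24,"jaw": -1},{"x": -1,"y": -0.199,"rz": 0.24,"jaw": -1},{"x": -1,"y": -0.199,"rz": 0.24,"jaw": -1},{"x": -1,"y": -0.199,"rz": 0.24,"jaw": -1},{"x": -1,"y": -0.199,"rz": 0.24,"jaw": -1}])

```text
schema error: expected keys x, y, z, rx, ry, rz, jaw
```

Emit:
send_rows(moves=[{"x": -1,"y": 0.317,"rz": 0.247,"jaw": -1},{"x": -1,"y": 0.317,"rz": 0.247,"jaw": -1},{"x": -1,"y": 0.317,"rz": 0.247,"jaw": -1},{"x": -1,"y": 0.317,"rz": 0.247,"jaw": -1},{"x": -1,"y": 0.317,"rz": 0.247,"jaw": -1},{"x": -1,"y": 0.317,"rz": 0.247,"jaw": -1}])

```text
schema error: expected keys x, y, z, rx, ry, rz, jaw
```

Emit:
send_rows(moves=[{"x": -0.924,"y": 1,"rz": 0.321,"jaw": -1},{"x": -0.924,"y": 1,"rz": 0.321,"jaw": -1},{"x": -0.924,"y": 1,"rz": 0.321,"jaw": -1},{"x": -0.924,"y": 1,"rz": 0.321,"jaw": -1},{"x": -0.924,"y": 1,"rz": 0.321,"jaw": -1},{"x": -0.924,"y": 1,"rz": 0.321,"jaw": -1},{"x": -0.924,"y": 1,"rz": 0.321,"jaw": -1}])

```text
schema error: expected keys x, y, z, rx, ry, rz, jaw
```

Run:
```python
from h import *
from station import *
import cv2
c=camera("wrist"); cv2.imwrite("pics/w1.png",c["img"][:,:,::-1]); np.save("w1.npy",cam(c),allow_pickle=True)
o,p,r=now();print(o["t"],p,r[:,1],o["joint_pos"])
print(proj(cam(c),[[.456,-.123,.032],[.576,-.111,.032],[.4925,.0688,.052],[.4925,.0688,.136]]))
D=down(-61.6)
plan(p,r,[("b",(.456,-.123,.026),D)])
```

```text
0.15 [0.15441498 0.52749126 0.24136835] [ 0.28097624  0.95971313 -0.00175032] [ 1.18285767e+00  8.78144350e-02  1.37195378e+00 -1.86423146e-06
  1.68358392e+00 -1.03127081e-01]
[[-43.14513514 463.03441187]
 [  2.5063935  507.2124893 ]
 [ 61.95862091 469.20853754]
 [ 16.11949118 542.43793557]]
b [-0.876 -1.     0.401] [-0.     0.     0.314] rows~5
b [-1.    -0.197  0.307] [-0.    0.    0.24] rows~4
b [-1.     0.319  0.316] [-0.     0.     0.248] rows~4
b [-0.92   1.     0.408] [-0.    0.    0.32] rows~5
b [-0.002  0.022  0.007] [-0.     0.     0.005] rows~1
```

View pics/w1.png

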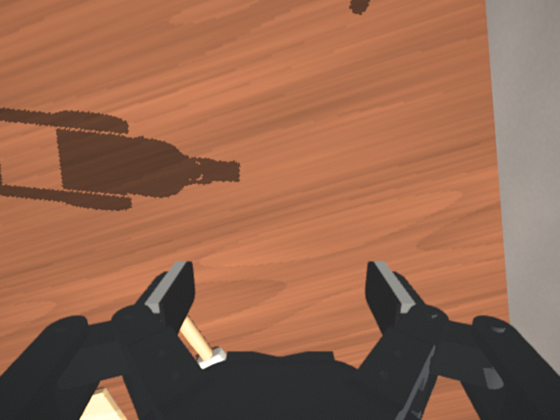

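All the keys are required, so the arm hasn't moved. The wrist view shows only bare bench, with the fingertips at about (190,270) and (370,270). I'll resend with complete rows.

Emit:
send_rows(moves=[{"x": -0.874,"y": -1,"z": 0,"rx": 0,"ry": 0,"rz": 0.313,"jaw": -1},{"x": -0.874,"y": -1,"z": 0,"rx": 0,"ry": 0,"rz": 0.313,"jaw": -1},{"x": -0.874,"y": -1,"z": 0,"rx": 0,"ry": 0,"rz": 0.313,"jaw": -1},{"x": -0.874,"y": -1,"z": 0,"rx": 0,"ry": 0,"rz": 0.313,"jaw": -1},{"x": -0.874,"y": -1,"z": 0,"rx": 0,"ry": 0,"rz": 0.313,"jaw": -1},{"x": -0.874,"y": -1,"z": 0,"rx": 0,"ry": 0,"rz": 0.313,"jaw": -1},{"x": -0.874,"y": -1,"z": 0,"rx": 0,"ry": 0,"rz": 0.313,"jaw": -1}])

```text
t: 0.85
ee_pos: [0.2381, 0.3472, 0.2422]
orientation: [-1.421, -2.801, -0.0]
contact_force: [0.3, -0.2, 0.5]
width: 1.004
grasp_force: 0.0
```

Emit:
send_rows(moves=[{"x": -1,"y": -0.199,"z": 0,"rx": 0,"ry": 0,"rz": 0.24,"jaw": -1},{"x": -1,"y": -0.199,"z": 0,"rx": 0,"ry": 0,"rz": 0.24,"jaw": -1},{"x": -1,"y": -0.199,"z": 0,"rx": 0,"ry": 0,"rz": 0.24,"jaw": -1},{"x": -1,"y": -0.199,"z": 0,"rx": 0,"ry": 0,"rz": 0.24,"jaw": -1},{"x": -1,"y": -0.199,"z": 0,"rx": 0,"ry": 0,"rz": 0.24,"jaw": -1},{"x": -1,"y": -0.199,"z": 0,"rx": 0,"ry": 0,"rz": 0.24,"jaw": -1}])

```text
t: 1.45
ee_pos: [0.3023, 0.2092, 0.2422]
orientation: [-2.07, -2.362, 0.0]
contact_force: [-0.5, 0.0, 0.0]
width: 1.0
grasp_force: 0.0
```

Emit:
send_rows(moves=[{"x": -1,"y": 0.317,"z": 0,"rx": 0,"ry": 0,"rz": 0.247,"jaw": -1},{"x": -1,"y": 0.317,"z": 0,"rx": 0,"ry": 0,"rz": 0.247,"jaw": -1},{"x": -1,"y": 0.317,"z": 0,"rx": 0,"ry": 0,"rz": 0.247,"jaw": -1},{"x": -1,"y": 0.317,"z": 0,"rx": 0,"ry": 0,"rz": 0.247,"jaw": -1},{"x": -1,"y": 0.317,"z": 0,"rx": 0,"ry": 0,"rz": 0.247,"jaw": -1},{"x": -1,"y": 0.317,"z": 0,"rx": 0,"ry": 0,"rz": 0.247,"jaw": -1}])

```text
t: 2.05
ee_pos: [0.3686, 0.0671, 0.2422]
orientation: [-2.604, -1.755, 0.0]
contact_force: [-0.9, 0.1, -0.5]
width: 0.999
grasp_force: 0.0
```

Emit:
send_rows(moves=[{"x": -0.924,"y": 1,"z": 0,"rx": 0,"ry": 0,"rz": 0.321,"jaw": -1},{"x": -0.924,"y": 1,"z": 0,"rx": 0,"ry": 0,"rz": 0.321,"jaw": -1},{"x": -0.924,"y": 1,"z": 0,"rx": 0,"ry": 0,"rz": 0.321,"jaw": -1},{"x": -0.924,"y": 1,"z": 0,"rx": 0,"ry": 0,"rz": 0.321,"jaw": -1},{"x": -0.924,"y": 1,"z": 0,"rx": 0,"ry": 0,"rz": 0.321,"jaw": -1},{"x": -0.924,"y": 1,"z": 0,"rx": 0,"ry": 0,"rz": 0.321,"jaw": -1},{"x": -0.924,"y": 1,"z": 0,"rx": 0,"ry": 0,"rz": 0.321,"jaw": -1}])

```text
t: 2.75
ee_pos: [0.4551, -0.1176, 0.2422]
orientation: [-3.037, -0.799, 0.0]
contact_force: [0.1, 0.6, 0.0]
width: 0.999
grasp_force: 0.0
```

Run:
```python
from h import *
from station import *
import cv2
c=camera("wrist"); cv2.imwrite("pics/w2.png",c["img"][:,:,::-1]); np.save("w2.npy",cam(c),allow_pickle=True)
o,p,r=now();print(o["t"],p,r[:,1],o["joint_pos"])
print(proj(cam(c),[[.456,-.123,.032],[.576,-.111,.032],[.4925,.0688,.052],[.4925,.0688,.136]]))
D=down(-61.6)
plan(p,r,[("b",(.456,-.123,.026),D)])
```

```text
2.8 [ 0.45501033 -0.11752287  0.24241685] [ 4.92089036e-01 -8.70544784e-01 -4.01155512e-04] [-3.73872291e-01 -9.24880897e-02  1.54981925e+00  5.63926306e-04
  1.68432305e+00  6.82500119e-01]
[[284.20817319 187.09414705]
 [329.43544296  87.48082757]
 [136.51968497  68.51632397]
 [ 82.72832369  49.21590673]]
b [-0.009  0.025  1.   ] [-0.    -0.     0.006] rows~4
b [-0.004  0.011  0.443] [-0.    -0.     0.003] rows~2
```

View pics/w2.png

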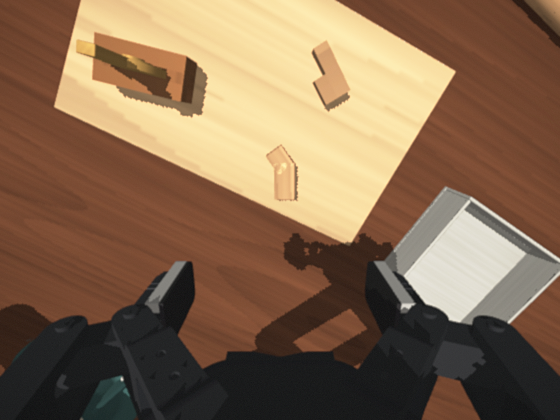

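The wrist view agrees with the predictions: bent grip at (285,183), L wide part at (331,90), block centre at (139,68), sprue tip at (85,47). Next I descend and grip the bent offcut.

Emit:
send_rows(moves=[{"x": -0.01,"y": 0.036,"z": 0.5,"rx": 0,"ry": 0,"rz": 0.009,"jaw": -1},{"x": -0.01,"y": 0.036,"z": 0.8,"rx": 0,"ry": 0,"rz": 0.009,"jaw": -1},{"x": -0.01,"y": 0.036,"z": 1,"rx": 0,"ry": 0,"rz": 0.009,"jaw": -0.5},{"x": -0.01,"y": 0.036,"z": 1,"rx": 0,"ry": 0,"rz": 0.009,"jaw": -0.3}])

```text
t: 3.2
ee_pos: [0.4496, -0.1207, 0.0842]
orientation: [-3.035, -0.765, 0.023]
contact_force: [-1.1, 0.4, -1.0]
width: 0.69
grasp_force: 0.0
```

Emit:
send_rows(moves=[{"x": 0,"y": 0,"z": 0.25,"rx": 0,"ry": 0,"rz": 0,"jaw": -0.3},{"x": 0,"y": 0,"z": 0.44,"rx": 0,"ry": 0,"rz": 0,"jaw": -0.3},{"x": 0,"y": 0,"z": 0.44,"rx": 0,"ry": 0,"rz": 0,"jaw": -0.3},{"x": 0,"y": 0,"z": 0.44,"rx": 0,"ry": 0,"rz": 0,"jaw": 1},{"x": 0,"y": 0,"z": 0.44,"rx": 0,"ry": 0,"rz": 0,"jaw": 1},{"x": 0,"y": 0,"z": 0.44,"rx": 0,"ry": 0,"rz": 0,"jaw": 1},{"x": 0,"y": 0,"z": 0.44,"rx": 0,"ry": 0,"rz": 0,"jaw": 1},{"x": 0,"y": 0,"z": 0.44,"rx": 0,"ry": 0,"rz": 0,"jaw": 1},{"x": 0,"y": 0,"z": 0.44,"rx": 0,"ry": 0,"rz": 0,"jaw": 1},{"x": 0,"y": 0,"z": 0.44,"rx": 0,"ry": 0,"rz": 0,"jaw": 1}], grip_force=40)

```text
t: 4.2
ee_pos: [0.4588, -0.1257, 0.03]
orientation: [3.045, 0.762, 0.009]
contact_force: [-0.0, 1.4, 6.7]
width: 0.27
grasp_force: 39.5
```

Emit:
send_rows(moves=[{"x": 0,"y": 0,"z": -0.2,"rx": 0,"ry": 0,"rz": 0,"jaw": 1},{"x": 0,"y": 0,"z": -0.5,"rx": 0,"ry": 0,"rz": 0,"jaw": 1},{"x": 0,"y": 0,"z": -0.83,"rx": 0,"ry": 0,"rz": 0,"jaw": 1},{"x": 0,"y": 0,"z": -0.83,"rx": 0,"ry": 0,"rz": 0,"jaw": 1},{"x": 0,"y": 0,"z": -0.83,"rx": 0,"ry": 0,"rz": 0,"jaw": 1}])

```text
t: 4.7
ee_pos: [0.4577, -0.1256, 0.1541]
orientation: [3.044, 0.761, 0.009]
contact_force: [0.3, 0.1, -0.9]
width: 0.272
grasp_force: 38.5
```

Run:
```python
from h import *
o,p,r=now();print(p,o["width"],o["joint_pos"][5])
D=down(-61.6); L=down(-30.6)
plan(p,r,[("bin",(.445,-.38,.154),D),("low",(.445,-.38,.065),D),("up",(.445,-.38,.154),D),("L",(.576,-.111,.11),L),("Ld",(.576,-.111,.03),L)])
```

```text
[ 0.45772088 -0.12564217  0.15409762] 0.2717483554600302 0.6931345517166562
bin [-0.6    1.     0.003] [ 0.002 -0.001 -0.002] rows~4
bin [-0.275  0.455  0.001] [ 0.001 -0.001 -0.001] rows~2
low [-0.     0.     0.593] [0. 0. 0.] rows~2
up [ 0.    -0.    -0.593] [-0.  0.  0.] rows~2
L [ 1.    -0.717  0.181] [-0.     0.    -0.159] rows~4
L [ 0.733 -0.217  0.112] [ 0.    -0.    -0.099] rows~3
Ld [ 0.    -0.     0.533] [ 0. -0. -0.] rows~2
```

Emit:
send_rows(moves=[{"x": -0.3,"y": 0.5,"z": 0,"rx": 0,"ry": 0,"rz": 0,"jaw": 1},{"x": -0.6,"y": 1,"z": 0,"rx": 0.002,"ry": -0.001,"rz": -0.002,"jaw": 1},{"x": -0.6,"y": 1,"z": 0,"rx": 0.002,"ry": -0.001,"rz": -0.002,"jaw": 1},{"x": -0.6,"y": 1,"z": 0,"rx": 0.002,"ry": -0.001,"rz": -0.002,"jaw": 1},{"x": -0.6,"y": 1,"z": 0,"rx": 0.002,"ry": -0.001,"rz": -0.002,"jaw": 1}])

```text
t: 5.2
ee_pos: [0.4461, -0.3025, 0.1488]
orientation: [-3.043, -0.76, 0.009]
contact_force: [0.5, 0.0, -0.7]
width: 0.271
grasp_force: 38.6
```

Emit:
send_rows(moves=[{"x": -0.275,"y": 0.455,"z": 0,"rx": 0,"ry": 0,"rz": 0,"jaw": 1},{"x": -0.275,"y": 0.455,"z": 0,"rx": 0,"ry": 0,"rz": 0,"jaw": 1},{"x": -0.275,"y": 0.455,"z": 0.3,"rx": 0,"ry": 0,"rz": 0,"jaw": 1},{"x": -0.275,"y": 0.455,"z": 0.6,"rx": 0,"ry": 0,"rz": 0,"jaw": 1},{"x": -0.275,"y": 0.455,"z": 0.6,"rx": 0,"ry": 0,"rz": 0,"jaw": 1},{"x": -0.275,"y": 0.455,"z": 0.6,"rx": 0,"ry": 0,"rz": 0,"jaw": -0.1},{"x": -0.275,"y": 0.455,"z": 0.6,"rx": 0,"ry": 0,"rz": 0,"jaw": -0.1},{"x": -0.275,"y": 0.455,"z": 0.6,"rx": 0,"ry": 0,"rz": 0,"jaw": -0.1},{"x": -0.275,"y": 0.455,"z": 0.6,"rx": 0,"ry": 0,"rz": 0,"jaw": -0.1},{"x": -0.275,"y": 0.455,"z": 0.2,"rx": 0,"ry": 0,"rz": 0,"jaw": -0.1},{"x": -0.275,"y": 0.455,"z": 0,"rx": 0,"ry": 0,"rz": 0,"jaw": -0.1},{"x": -0.275,"y": 0.455,"z": 0,"rx": 0,"ry": 0,"rz": 0,"jaw": -0.1}])

```text
t: 6.4
ee_pos: [0.4467, -0.3825, 0.1602]
orientation: [3.035, 0.766, 0.009]
contact_force: [1.0, -0.5, 1.1]
width: 0.548
grasp_force: 0.0
```

Emit:
send_rows(moves=[{"x": 1,"y": -0.717,"z": 0,"rx": 0,"ry": 0,"rz": -0.159,"jaw": -0.5},{"x": 1,"y": -0.717,"z": 0,"rx": 0,"ry": 0,"rz": -0.159,"jaw": -0.5},{"x": 1,"y": -0.717,"z": 0,"rx": 0,"ry": 0,"rz": -0.159,"jaw": -0.5},{"x": 1,"y": -0.717,"z": 0,"rx": 0,"ry": 0,"rz": -0.159,"jaw": -0.5},{"x": 1,"y": -0.717,"z": 0,"rx": 0,"ry": 0,"rz": -0.159,"jaw": -0.5}])

```text
t: 6.9
ee_pos: [0.5263, -0.2094, 0.1514]
orientation: [-2.869, -1.27, 0.0]
contact_force: [-1.1, -0.5, 0.4]
width: 0.753
grasp_force: 0.0
```

Emit:
send_rows(moves=[{"x": 0.733,"y": -0.217,"z": 0,"rx": 0,"ry": 0,"rz": -0.099,"jaw": -0.5},{"x": 0.733,"y": -0.217,"z": 0,"rx": 0,"ry": 0,"rz": -0.099,"jaw": -0.5},{"x": 0.733,"y": -0.217,"z": 0.2,"rx": 0,"ry": 0,"rz": -0.099,"jaw": -0.5},{"x": 0.733,"y": -0.217,"z": 0.2,"rx": 0,"ry": 0,"rz": -0.099,"jaw": -0.5},{"x": 0.733,"y": -0.217,"z": 0.2,"rx": 0,"ry": 0,"rz": -0.099,"jaw": -0.5}])

```text
t: 7.4
ee_pos: [0.5742, -0.1111, 0.1203]
orientation: [-2.726, -1.551, 0.006]
contact_force: [0.2, -1.1, 0.3]
width: 0.754
grasp_force: 0.0
```

Run:
```python
from h import *
from station import *
import cv2
c=camera("top")["img"]; w=camera("wrist"); np.save("w3.npy",cam(w),allow_pickle=True)
a=cv2.resize(c[190:310,210:490],(560,240)); m=np.vstack([a,w["img"][:340]]); cv2.imwrite("pics/m3.png",m[:,:,::-1])
o,p,r=now();print(o["t"],p,r[:,1],proj(cam(w),[[.576,-.111,.032]]))
plan(p,r,[("Ld",(.576,-.111,.03),down(-30.6))])
```

```text
7.5 [ 0.57504275 -0.11211672  0.12204126] [ 0.85880832 -0.51228949 -0.00278539] [[281.21743948 216.46552636]]
Ld [0.01  0.003 0.614] [-0.001 -0.    -0.002] rows~2
```

View pics/m3.png

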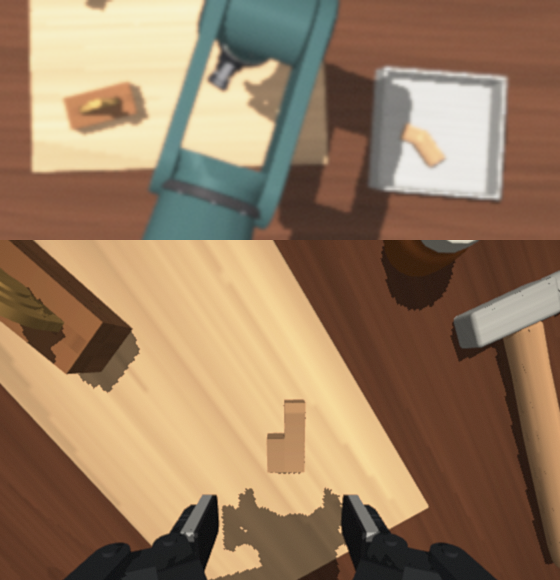

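The bent offcut is in the bin, at (425,145) in the top strip. The L's wide half is at (286,213) in the wrist view, square between the fingers. I'll grip it and carry it to the bin.

Emit:
send_rows(moves=[{"x": 0.015,"y": 0.01,"z": 0.3,"rx": 0,"ry": 0,"rz": 0,"jaw": -0.5},{"x": 0.015,"y": 0.01,"z": 0.5,"rx": 0,"ry": 0,"rz": 0,"jaw": -0.5},{"x": 0.015,"y": 0.01,"z": 0.61,"rx": 0,"ry": 0,"rz": 0,"jaw": -0.5},{"x": 0.015,"y": 0.01,"z": 0.61,"rx": 0,"ry": 0,"rz": 0,"jaw": -0.5},{"x": 0.015,"y": 0.01,"z": 0.61,"rx": 0,"ry": 0,"rz": 0,"jaw": 1},{"x": 0.015,"y": 0.01,"z": 0.61,"rx": 0,"ry": 0,"rz": 0,"jaw": 1},{"x": 0.015,"y": 0.01,"z": 0.61,"rx": 0,"ry": 0,"rz": 0,"jaw": 1},{"x": 0.015,"y": 0.01,"z": 0.61,"rx": 0,"ry": 0,"rz": 0,"jaw": 1},{"x": 0.015,"y": 0.01,"z": 0.61,"rx": 0,"ry": 0,"rz": 0,"jaw": 1},{"x": 0.015,"y": 0.01,"z": 0.61,"rx": 0,"ry": 0,"rz": 0,"jaw": 1},{"x": 0.015,"y": 0.01,"z": 0.4,"rx": 0,"ry": 0,"rz": 0,"jaw": 1},{"x": 0.015,"y": 0.01,"z": 0,"rx": 0,"ry": 0,"rz": 0,"jaw": 1},{"x": 0.015,"y": 0.01,"z": -0.2,"rx": 0,"ry": 0,"rz": 0,"jaw": 1},{"x": 0.015,"y": 0.01,"z": -0.2,"rx": 0,"ry": 0,"rz": 0,"jaw": 1},{"x": 0.015,"y": 0.01,"z": -0.2,"rx": 0,"ry": 0,"rz": 0,"jaw": 1}])

```text
t: 9.0
ee_pos: [0.5782, -0.1095, 0.1528]
orientation: [-2.729, -1.553, -0.001]
contact_force: [-0.1, 0.0, -1.3]
width: 0.336
grasp_force: 39.7
```

Run:
```python
from h import *
o,p,r=now();print(o["t"],p,o["width"],o["grasp_force"])
D=down(-30.6)
plan(p,r,[("bin",(.505,-.375,.154),D),("low",(.505,-.375,.065),D)])
# refine stand with both views
s6=lambda p:np.array([(p[0]+.5)/6-.5+190,(p[1]+.5)/6-.5+90])
def W(q,L):
    c,s=np.cos(q[2]),np.sin(q[2]); L=np.atleast_2d(L)
    return np.c_[L[:,0]*c-L[:,1]*s+q[0],L[:,0]*s+L[:,1]*c+q[1],L[:,2]]
L=[[.24,0,.012],[.24,0,.29],[.115,0,.243]]; T=[s6((250,255)),s6((158,72)),s6((143,448))]
S=[[403,258],[418,155]]
f=lambda q:np.r_[(proj(TOP,W(q,L))-T).ravel(),(proj(SC,W(q,L[:2]))-S).ravel()]
s=least_squares(f,[.55,.17,0],loss="soft_l1");print(s.x,np.round(f(s.x),1))
```

```text
9.0 [ 0.57820806 -0.10949576  0.15275134] 0.33600303851599483 39.674577713012695
bin [-1.     0.273 -0.006] [-0. -0. -0.] rows~4
bin [-0.771  0.21  -0.004] [-0. -0. -0.] rows~3
low [-0.     0.     0.593] [-0. -0. -0.] rows~2
[ 0.55952914  0.17654206 -0.06484597] [-0.4 -0.9  0.2 -0.6  0.1 -4.  -1.5 -2.9 -1.  -3.4]
```

Emit:
send_rows(moves=[{"x": -0.5,"y": 0.14,"z": 0,"rx": 0,"ry": 0,"rz": 0,"jaw": 1},{"x": -1,"y": 0.273,"z": 0,"rx": 0,"ry": 0,"rz": 0,"jaw": 1},{"x": -1,"y": 0.273,"z": 0,"rx": 0,"ry": 0,"rz": 0,"jaw": 1},{"x": -1,"y": 0.273,"z": 0,"rx": 0,"ry": 0,"rz": 0,"jaw": 1},{"x": -1,"y": 0.273,"z": 0,"rx": 0,"ry": 0,"rz": 0,"jaw": 1}])

```text
t: 9.5
ee_pos: [0.5345, -0.26, 0.1481]
orientation: [-2.726, -1.545, 0.006]
contact_force: [-1.0, -0.2, 0.0]
width: 0.336
grasp_force: 39.7
```

Emit:
send_rows(moves=[{"x": -0.4,"y": 0.1,"z": 0,"rx": 0,"ry": 0,"rz": 0,"jaw": 1},{"x": -0.77,"y": 0.21,"z": 0,"rx": 0,"ry": 0,"rz": 0,"jaw": 1},{"x": -0.77,"y": 0.21,"z": 0,"rx": 0,"ry": 0,"rz": 0,"jaw": 1},{"x": -0.77,"y": 0.21,"z": 0.3,"rx": 0,"ry": 0,"rz": 0,"jaw": 1},{"x": -0.77,"y": 0.21,"z": 0.6,"rx": 0,"ry": 0,"rz": 0,"jaw": 1},{"x": -0.77,"y": 0.21,"z": 0.6,"rx": 0,"ry": 0,"rz": 0,"jaw": 1},{"x": -0.77,"y": 0.21,"z": 0.6,"rx": 0,"ry": 0,"rz": 0,"jaw": -0.2},{"x": -0.77,"y": 0.21,"z": 0.6,"rx": 0,"ry": 0,"rz": 0,"jaw": -0.2},{"x": -0.77,"y": 0.21,"z": 0.6,"rx": 0,"ry": 0,"rz": 0,"jaw": -0.2},{"x": -0.77,"y": 0.21,"z": 0.6,"rx": 0,"ry": 0,"rz": 0,"jaw": -0.2},{"x": -0.77,"y": 0.21,"z": 0.2,"rx": 0,"ry": 0,"rz": 0,"jaw": -0.2},{"x": -0.77,"y": 0.21,"z": -0.4,"rx": 0,"ry": 0,"rz": 0,"jaw": -0.2},{"x": -0.77,"y": 0.21,"z": -0.4,"rx": 0,"ry": 0,"rz": 0,"jaw": -0.2},{"x": -0.77,"y": 0.21,"z": -0.4,"rx": 0,"ry": 0,"rz": 0,"jaw": -0.2}])

```text
t: 10.9
ee_pos: [0.5075, -0.3776, 0.2229]
orientation: [2.717, 1.546, 0.008]
contact_force: [0.8, 0.1, -0.0]
width: 0.598
grasp_force: 0.0
```

Run:
```python
from h import *
o,p,r=now();print(o["t"],p,o["width"],o["joint_pos"])
# view pose near the plaque: tool y along block x (16 deg), stand back toward robot
plan(p,r,[("view",(.40,.06,.25),down(16.3))])
w=np.load("w2.npy",allow_pickle=True).item(); w2=[0.45501033,-0.11752287,0.24241685]
Rt=np.array([[0,.4921,0],[0,-.8705,0],[0,0,-1.]]);Rt[:,0]=np.cross(Rt[:,1],Rt[:,2])
print("cam in tool",Rt.T@(w["T"][:3,3]-w2),(Rt.T@w["T"][:3,:3]).round(3))
```

```text
10.9 [ 0.5075472  -0.37757479  0.2229317 ] 0.5983087708819171 [-7.29005647e-01  2.64698063e-01  1.20407271e+00 -3.76538437e-04
  1.65645007e+00 -1.92953959e-01]
view [ 1.    -0.982 -0.104] [ 0.003  0.002 -0.183] rows~5
view [ 1.    -0.415 -0.072] [ 0.002  0.002 -0.141] rows~4
view [ 0.515 -0.051 -0.032] [ 0.001  0.001 -0.068] rows~2
cam in tool [ 0.07502709 -0.00029829 -0.13203559] [[-0.001 -0.956 -0.293]
 [ 1.    -0.001  0.   ]
 [-0.    -0.293  0.956]]
```

Run:
```python
from h import *
o,p,r=now()
plan(p,r,[("view",(.4925,.069,.26),down(16.3))])
```

```text
view [ 1.    -0.639 -0.112] [ 0.003  0.002 -0.156] rows~4
view [ 1.    -0.247 -0.092] [ 0.002  0.002 -0.136] rows~4
view [ 0.76   0.032 -0.065] [ 0.002  0.001 -0.1  ] rows~3
```

Emit:
send_rows(moves=[{"x": 1,"y": -0.639,"z": -0.112,"rx": 0.003,"ry": 0.002,"rz": -0.156,"jaw": -0.2},{"x": 1,"y": -0.639,"z": -0.112,"rx": 0.003,"ry": 0.002,"rz": -0.156,"jaw": -0.2},{"x": 1,"y": -0.639,"z": -0.112,"rx": 0.003,"ry": 0.002,"rz": -0.156,"jaw": -0.2},{"x": 1,"y": -0.639,"z": -0.112,"rx": 0.003,"ry": 0.002,"rz": -0.156,"jaw": -0.2},{"x": 1,"y": -0.639,"z": -0.112,"rx": 0.003,"ry": 0.002,"rz": -0.156,"jaw": -0.2}])

```text
t: 11.4
ee_pos: [0.4991, -0.1936, 0.2301]
orientation: [-2.43, -1.977, -0.003]
contact_force: [-0.4, -0.3, 0.7]
width: 0.597
grasp_force: 0.0
```

Emit:
send_rows(moves=[{"x": 1,"y": -0.247,"z": -0.092,"rx": 0.002,"ry": 0.002,"rz": -0.136,"jaw": -0.2},{"x": 1,"y": -0.247,"z": -0.092,"rx": 0.002,"ry": 0.002,"rz": -0.136,"jaw": -0.2},{"x": 1,"y": -0.247,"z": -0.092,"rx": 0.002,"ry": 0.002,"rz": -0.136,"jaw": -0.2},{"x": 1,"y": -0.247,"z": -0.092,"rx": 0.002,"ry": 0.002,"rz": -0.136,"jaw": -0.2},{"x": 1,"y": -0.247,"z": -0.092,"rx": 0.002,"ry": 0.002,"rz": -0.136,"jaw": -0.2}])

```text
t: 11.9
ee_pos: [0.4941, -0.0423, 0.2439]
orientation: [-2.123, -2.295, -0.003]
contact_force: [0.4, -0.5, 0.1]
width: 0.604
grasp_force: 0.0
```

Emit:
send_rows(moves=[{"x": 0.76,"y": 0.032,"z": -0.065,"rx": 0.002,"ry": 0.001,"rz": -0.1,"jaw": -0.2},{"x": 0.76,"y": 0.032,"z": -0.065,"rx": 0.002,"ry": 0.001,"rz": -0.1,"jaw": -0.2},{"x": 0.76,"y": 0.032,"z": -0.065,"rx": 0.002,"ry": 0.001,"rz": -0.1,"jaw": -0.2},{"x": 0.76,"y": 0.032,"z": -0.065,"rx": 0.002,"ry": 0.001,"rz": -0.1,"jaw": -0.2},{"x": 0.76,"y": 0.032,"z": -0.065,"rx": 0.002,"ry": 0.001,"rz": -0.1,"jaw": -0.2}])

```text
t: 12.4
ee_pos: [0.4904, 0.0695, 0.2539]
orientation: [-1.873, -2.495, -0.001]
contact_force: [1.1, 0.1, -0.2]
width: 0.593
grasp_force: 0.0
```

Run:
```python
from h import *
from station import *
import cv2
o,p,r=now();print(o["t"],p,r.round(3),o["joint_pos"])
w=camera("wrist");np.save("w4.npy",cam(w),allow_pickle=True);cv2.imwrite("pics/w4.png",w["img"][:,:,::-1]);print(w["fx"])
W4=cam(w); wi=w["img"].copy()
ps=np.array([[.4925,.0688,.052],[.4925,.0688,.136],[.4925,.0688,.116]]);print(proj(W4,ps))
t=cv2.imread("pics/top0.png"); s=cv2.imread("pics/scene0.png")
a=cv2.resize(t[95:175,195:265],(350,400),interpolation=cv2.INTER_CUBIC)
b=cv2.resize(s[135:275,355:445],(360,560),interpolation=cv2.INTER_CUBIC)
m=np.zeros((600,800,3),np.uint8); m[:280,:410]=wi[0:280,75:485,::-1]; m[280:600,:350]=a[:320]; m[:560,420:780]=b
cv2.imwrite("pics/m5.png",m)
s3=camera("scene");cv2.imwrite("pics/s3.png",s3["img"][:,:,::-1])
```

```text
12.4 [0.49043521 0.06945324 0.25392094] [[-0.279  0.96  -0.017]
 [ 0.96   0.279  0.013]
 [ 0.017 -0.012 -1.   ]] [ 0.01756566 -0.02669949  1.46500065  0.01362522  1.71971275 -0.26331943]
292.79068141103625
[[283.32940771 191.056956  ]
 [283.28644502 211.370878  ]
 [283.29890987 205.4771594 ]]
```

View pics/m5.png

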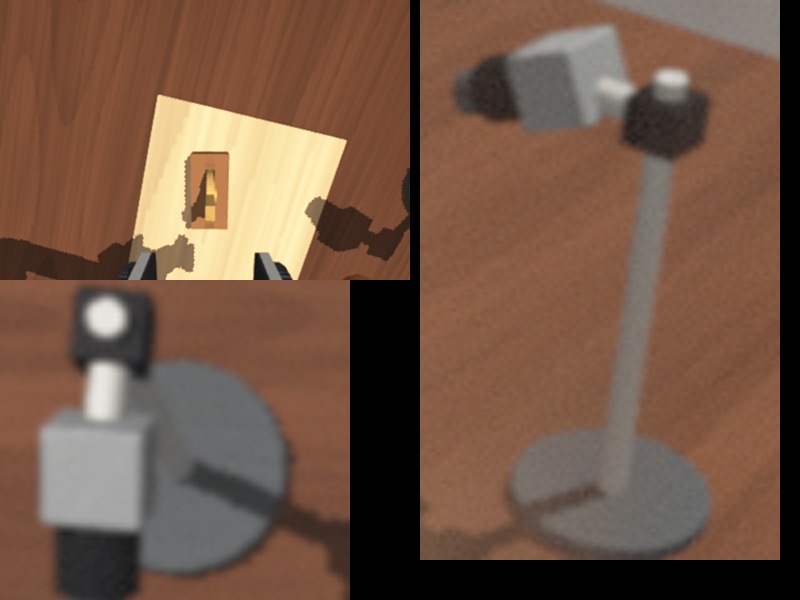

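Wrist view: block centre at (282,190) against a predicted (283,191), sprue at about (285,200), and the block is square to the tool. Scene crop: foot at (403,257.5), post top at (417.8,154.5), lens front at (365.5,157). Next is a cross-check of the two cameras.

Run:
```python
from h import *
print("foot",ray(SC,403,257.5,.012),ray(TOP,231.4,132.3,.012))
print("board",[ray(SC,*p,.012).round(3) for p in((353,235),(179,266),(244,304),(296,204))])
# triangulate points seen in both
def tri(t,s):
    f=lambda p:np.r_[proj(TOP,p)[0]-t,proj(SC,p)[0]-s]
    q=least_squares(f,[.7,.17,.2]);return q.x.round(4),q.fun.round(1)
print("post top",tri((216,102.6),(417.8,154.5)))
print("lens",tri(((143.5)/6+190,90+450/6),(365.5,156)))
print("box top ctr?",)
```

```text
foot [0.80657642 0.15517901] [0.79577795 0.15923281]
board [array([0.662, 0.149]), array([ 0.435, -0.229]), array([ 0.641, -0.213]), array([0.454, 0.162])]
post top (array([0.7992, 0.1634, 0.2819]), array([-0.4, -0.6, -0.7,  0.2]))
lens (array([0.6654, 0.1696, 0.2312]), array([-0., -0., -0.,  0.]))
box top ctr?
```

Run:
```python
from h import *
def W(q,L):
    c,s=np.cos(q[2]),np.sin(q[2]); L=np.array(L,float)
    return np.c_[L[:,0]*c-L[:,1]*s+q[0],L[:,0]*s+L[:,1]*c+q[1],L[:,2]]
T=[[231.4,132.3],[216,102.6],[190+143.5/6,90+455/6]];S=[[403,257],[417.8,154.5],[365.5,157]]
def f(q):
    a=W(q,[[.24,0,.012],[.24,0,q[3]],[.103,0,.244]]);b=W(q,[[.24,0,.012],[.24,0,q[3]],[.1088,0,.231]])
    return np.r_[(proj(TOP,a)-T).ravel(),(proj(SC,b)-S).ravel()]
s=least_squares(f,[.55,.17,0,.29]);print(s.x.round(4),s.fun.round(1))
st=s.x
np.save("st.npy",st[:3])
# final pose: camera axes
th=.44; yaw=st[2]; X=R.from_euler("zy",[yaw,-th]).as_matrix() # x up by th
print("camX",X[:,0],"z",X[:,2])
foc=np.array([st[0],st[1],.18]); org=foc-X@[.0035,0,.028]
# grasp: tool z=-plaque z, tool y=plaque x
RT=np.c_[np.cross(X[:,0],-X[:,2]),X[:,0],-X[:,2]]
grip=org+X@[0,0,.082]; print("foc",foc,"foot of plaque",org,"grip pt",grip,"tcp",grip+.008*RT[:,2])
o,p,r=now()
D=down(16.3); 
plan(p,r,[("g",(.4935,.0695,.118),D)])
```

```text
[ 0.5596  0.1711 -0.0397  0.2829] [-0.8 -1.3  0.3 -0.8  0.2 -0.6 -1.2 -2.  -1.   0.1  0.3 -0.1]
camX [ 0.9040383  -0.0397027   0.42560363] z [-4.25939465e-01  1.73472348e-18  9.04751663e-01]
foc [0.55961994 0.17109841 0.18      ] foot of plaque [0.56838211 0.17123737 0.15317734] grip pt [0.53345507 0.17123737 0.22736698] tcp [0.53686259 0.17123737 0.22012896]
g [-0.021  0.032  0.905] [-0.006 -0.009 -0.001] rows~3
```

Emit:
send_rows(moves=[{"x": -0.021,"y": 0.032,"z": 0.3,"rx": -0.006,"ry": -0.009,"rz": 0,"jaw": -0.2},{"x": -0.021,"y": 0.032,"z": 0.6,"rx": -0.006,"ry": -0.009,"rz": 0,"jaw": -0.2},{"x": -0.021,"y": 0.032,"z": 0.8,"rx": -0.006,"ry": -0.009,"rz": 0,"jaw": -0.2},{"x": -0.021,"y": 0.032,"z": 0.95,"rx": -0.006,"ry": -0.009,"rz": 0,"jaw": -0.2},{"x": -0.021,"y": 0.032,"z": 0.95,"rx": -0.006,"ry": -0.009,"rz": 0,"jaw": -0.2},{"x": -0.021,"y": 0.032,"z": 0.95,"rx": -0.006,"ry": -0.009,"rz": 0,"jaw": -0.2}])

```text
t: 13.1
ee_pos: [0.4934, 0.0705, 0.1118]
orientation: [1.886, 2.512, 0.0]
contact_force: [0.6, -0.2, 0.6]
width: 0.601
grasp_force: 0.0
```

Run:
```python
from h import *
o,p,r=now();print(o["t"],p,r.round(3),o["contact_force"])
```

```text
13.1 [0.49339239 0.0704948  0.11183103] [[-0.279  0.96   0.001]
 [ 0.96   0.279 -0.   ]
 [-0.     0.    -1.   ]] [ 0.60393128 -0.20532466  0.62767452]
```

Emit:
send_rows(moves=[{"x": 0,"y": 0,"z": 0,"rx": 0,"ry": 0,"rz": 0,"jaw": 0.3},{"x": 0,"y": 0,"z": 0,"rx": 0,"ry": 0,"rz": 0,"jaw": 0.6},{"x": 0,"y": 0,"z": 0,"rx": 0,"ry": 0,"rz": 0,"jaw": 1},{"x": 0,"y": 0,"z": 0,"rx": 0,"ry": 0,"rz": 0,"jaw": 1},{"x": 0,"y": 0,"z": 0,"rx": 0,"ry": 0,"rz": 0,"jaw": 1},{"x": 0,"y": 0,"z": 0,"rx": 0,"ry": 0,"rz": 0,"jaw": 1},{"x": 0,"y": 0,"z": 0,"rx": 0,"ry": 0,"rz": 0,"jaw": 1},{"x": 0,"y": 0,"z": 0,"rx": 0,"ry": 0,"rz": 0,"jaw": 1},{"x": 0,"y": 0,"z": 0,"rx": 0,"ry": 0,"rz": 0,"jaw": 1},{"x": 0,"y": 0,"z": 0,"rx": 0,"ry": 0,"rz": 0,"jaw": 1}], grip_force=70)

```text
t: 14.1
ee_pos: [0.4939, 0.0715, 0.1133]
orientation: [1.882, 2.512, 0.003]
contact_force: [-0.2, -0.1, 5.3]
width: 0.093
grasp_force: 69.2
```

Emit:
send_rows(moves=[{"x": 0,"y": 0,"z": -0.07,"rx": 0,"ry": 0,"rz": 0,"jaw": 1},{"x": 0,"y": 0,"z": -0.14,"rx": 0,"ry": 0,"rz": 0,"jaw": 1},{"x": 0,"y": 0,"z": -0.25,"rx": 0,"ry": 0,"rz": 0,"jaw": 1},{"x": 0,"y": 0,"z": -0.4,"rx": 0,"ry": 0,"rz": 0,"jaw": 1},{"x": 0,"y": 0,"z": -0.6,"rx": 0,"ry": 0,"rz": 0,"jaw": 1},{"x": 0,"y": 0,"z": -0.7,"rx": 0,"ry": 0,"rz": 0,"jaw": 1},{"x": 0,"y": 0,"z": -0.7,"rx": 0,"ry": 0,"rz": 0,"jaw": 1},{"x": 0,"y": 0,"z": -0.7,"rx": 0,"ry": 0,"rz": 0,"jaw": 1}])

```text
t: 14.9
ee_pos: [0.4928, 0.0717, 0.2159]
orientation: [-1.883, -2.514, -0.0]
contact_force: [-0.1, -0.1, -3.2]
width: 0.093
grasp_force: 68.4
```

Run:
```python
from h import *
from station import camera
import cv2
o,p,r=now();print(o["t"],p,r.round(3),o["contact_force"],o["width"]*85,o["grasp_force"])
st=np.load("st.npy");X=R.from_euler("ZY",[st[2],-.44]).as_matrix()
foc=np.array([st[0],st[1],.18]); RT=np.c_[np.cross(X[:,0],-X[:,2]),X[:,0],-X[:,2]]
# grasp height above foot: tcp z at grasp .1118 -> foot .034
k=.1118-.034; tcp=foc-X@[.0035,0,.028-k]
print("tcp goal",tcp,"X",X.round(3))
back=tcp-.05*X[:,0]*[1,1,0]
plan(p,r,[("back",(.46,.16,.24),RT),("goal",tcp,RT)])
s=camera("scene")["img"]; w=camera("wrist"); np.save("w6.npy",cam(w),allow_pickle=True)
cv2.imwrite("pics/s6.png",s[:,:,::-1]);cv2.imwrite("pics/w6.png",w["img"][:,:,::-1])
```

```text
14.9 [0.49279182 0.07167676 0.21594266] [[-0.281  0.96   0.   ]
 [ 0.96   0.281  0.   ]
 [ 0.     0.    -1.   ]] [-0.12938316 -0.13146773 -3.20637272] 7.8926984862886815 68.42382073402405
tcp goal [0.53526074 0.1720663  0.22356584] X [[ 0.904  0.04  -0.426]
 [-0.036  0.999  0.017]
 [ 0.426  0.     0.905]]
back [ 0.627 -0.044 -0.16 ] [-0.208 -0.034  0.152] rows~4
goal [0.1   0.404 0.311] [ 0.  0. -0.] rows~2
```

Emit:
send_rows(moves=[{"x": 0.2,"y": -0.014,"z": -0.05,"rx": -0.069,"ry": -0.011,"rz": 0.05,"jaw": 1},{"x": 0.4,"y": -0.03,"z": -0.1,"rx": -0.139,"ry": -0.023,"rz": 0.101,"jaw": 1},{"x": 0.627,"y": -0.044,"z": -0.16,"rx": -0.208,"ry": -0.034,"rz": 0.152,"jaw": 1},{"x": 0.627,"y": -0.044,"z": -0.16,"rx": -0.208,"ry": -0.034,"rz": 0.152,"jaw": 1},{"x": 0.627,"y": -0.044,"z": -0.16,"rx": -0.208,"ry": -0.034,"rz": 0.152,"jaw": 1},{"x": 0.627,"y": -0.044,"z": -0.16,"rx": -0.208,"ry": -0.034,"rz": 0.152,"jaw": 1},{"x": 0.627,"y": -0.044,"z": -0.16,"rx": -0.208,"ry": -0.034,"rz": 0.152,"jaw": 1}])

```text
t: 15.7
ee_pos: [0.4607, 0.1594, 0.2399]
orientation: [2.014, 1.936, 0.43]
contact_force: [-0.3, -0.2, -1.9]
width: 0.088
grasp_force: 69.0
```

Run:
```python
from h import *
o,p,r=now();print(o["t"],p,o["width"],o["joint_pos"])
st=np.load("st.npy");X=R.from_euler("ZY",[st[2],-.44]).as_matrix()
foc=np.array([st[0],st[1],.18]); RT=np.c_[np.cross(X[:,0],-X[:,2]),X[:,0],-X[:,2]]
tcp=foc-X@[.0035,0,.028-.0785]
plan(p,r,[("goal",tcp,RT)])
```

```text
15.7 [0.46072228 0.15938786 0.23985214] 0.08825891992470818 [ 0.31113598 -0.32770058  1.8051374  -0.15460066  1.25362972  0.36801759]
goal [0.104 0.401 0.303] [-0.001  0.     0.   ] rows~2
```

Emit:
send_rows(moves=[{"x": 0.03,"y": 0.1,"z": 0.08,"rx": 0,"ry": 0,"rz": 0,"jaw": 1},{"x": 0.05,"y": 0.2,"z": 0.15,"rx": 0,"ry": 0,"rz": 0,"jaw": 1},{"x": 0.08,"y": 0.3,"z": 0.23,"rx": 0,"ry": 0,"rz": 0,"jaw": 1},{"x": 0.104,"y": 0.36,"z": 0.28,"rx": 0,"ry": 0,"rz": 0,"jaw": 1},{"x": 0.104,"y": 0.4,"z": 0.303,"rx": 0,"ry": 0,"rz": 0,"jaw": 1},{"x": 0.104,"y": 0.4,"z": 0.303,"rx": 0,"ry": 0,"rz": 0,"jaw": 1},{"x": 0.104,"y": 0.4,"z": 0.303,"rx": 0,"ry": 0,"rz": 0,"jaw": 1}])

```text
t: 16.4
ee_pos: [0.5344, 0.1724, 0.225]
orientation: [2.013, 1.936, 0.432]
contact_force: [-0.6, 0.3, -2.6]
width: 0.093
grasp_force: 69.1
```

Run:
```python
from h import *
from station import camera
import cv2
o,p,r=now();print(o["t"],p,o["contact_force"],o["width"],o["dq"].round(4))
s=camera("scene")["img"]; w=camera("wrist");t=camera("top")["img"]
st=np.load("st.npy");X=R.from_euler("ZY",[st[2],-.44]).as_matrix();foc=np.array([st[0],st[1],.18]);cp=foc+.12*X[:,0]
print("scene foc",proj(SC,foc),proj(SC,cp),"wrist",proj(cam(w),[foc,cp]))
k=X.T@(np.array([p]) - foc).T; print(k.T)
m=np.zeros((600,800,3),np.uint8)
m[:480,:480]=cv2.resize(s[110:230,320:440],(480,480),interpolation=cv2.INTER_CUBIC)
m[:210,490:770]=cv2.resize(w["img"],(280,210))
m[220:600,490:800]=cv2.resize(t[90:185,170:247],(310,380),interpolation=cv2.INTER_CUBIC)
m[485:600,:300]=cv2.resize(s[255:355,70:190],(138,115)).repeat(1,0) .__getitem__(slice(None)) if False else 0
m[485:600,:138]=cv2.resize(s[255:355,70:190],(138,115))
cv2.imwrite("pics/m7.png",m[:,:,::-1])
```

```text
16.4 [0.53438127 0.17242081 0.22504929] [-0.59144169  0.26314581 -2.60303138] 0.09298721770554885 [ 0.0081 -0.0172  0.0059 -0.     -0.0037  0.0018]
scene foc [[329.76641964 161.3074402 ]] [[365.68770341 156.79513203]] wrist [[284.79562273 236.65494183]
 [462.04082346 236.7133291 ]]
[[-0.00367595  0.00031932  0.05152245]]
```

View pics/m7.png

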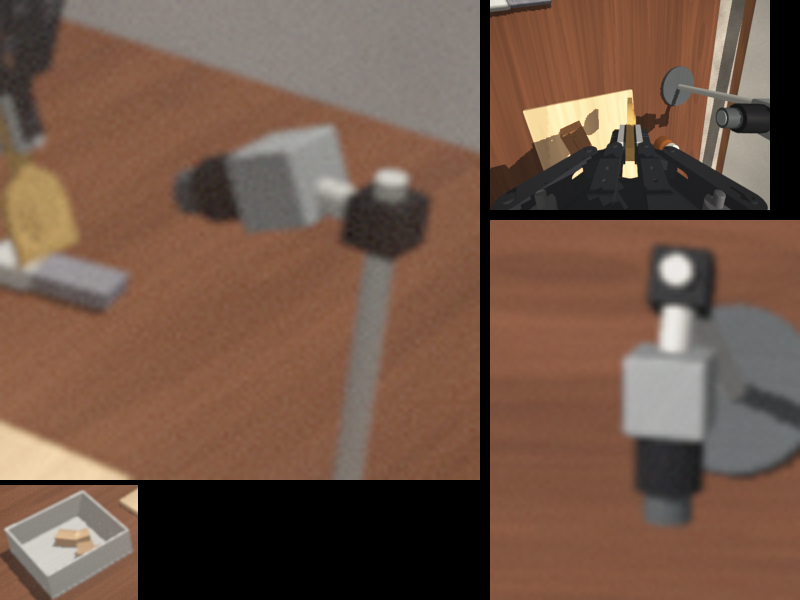

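The wrist view shows the lens front at (464,236) against a predicted (462,237), with the barrel parallel to the jaw axis. The scene view shows the plaque face at (330.5,163) against (330,161), and both offcuts are in the bin. I'll let it settle, then hand in.

Emit:
send_rows(moves=[{"x": 0,"y": 0,"z": 0,"rx": 0,"ry": 0,"rz": 0,"jaw": 1},{"x": 0,"y": 0,"z": 0,"rx": 0,"ry": 0,"rz": 0,"jaw": 1},{"x": 0,"y": 0,"z": 0,"rx": 0,"ry": 0,"rz": 0,"jaw": 1},{"x": 0,"y": 0,"z": 0,"rx": 0,"ry": 0,"rz": 0,"jaw": 1},{"x": 0,"y": 0,"z": 0,"rx": 0,"ry": 0,"rz": 0,"jaw": 1},{"x": 0,"y": 0,"z": 0,"rx": 0,"ry": 0,"rz": 0,"jaw": 1}])

```text
t: 17.15
ee_pos: [0.5344, 0.1728, 0.225]
orientation: [2.012, 1.936, 0.433]
contact_force: [-0.0, 1.1, -1.7]
width: 0.091
grasp_force: 69.1
```

```bash
python3 -c "
from station import *
o=observe();print(o['ee_pos'],o['grasp_force'],abs(o['dq']).max());print(finish_job())"
```

```text
[0.53444355 0.172796   0.22504263] 69.08353686332703 0.001512911952140156
the job is handed in; nothing more can be done
None
```

I handed the job in at about 17 s: both offcuts are in the scrap bin, and the arm is holding the plaque still at the camera's focus, sprue up and relief side to the lens. By my camera checks it sits within about 5 mm of the focus, but no verdict came back.

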